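Weigh the jar from the shuttered box

TASK

Weigh the jar that is shut inside the wooden box: lift the box's shutter over the metal ridge that stops it and slide it all the way open until it drops flat, then take out the jar and set it gently down, upright and centred, on the pan of the kitchen scale. With the jar left on the scale, slide the shutter fully shut again so that it drops home behind the ridge. Keep the jar upright all the time and do not disturb the other things on the worktop.

Things in the scene. Friction and masses are not known exactly. Their poses are not given: they have to be found in the camera images.
- box: Fixed pale wooden box, 140 (x) x 314 (y) x 144 mm high; origin at the centre of its underside on the worktop, z up; turned up to 9 degrees from world axes. Top level z = 112: closed deck on the +y half, opening on the -y half. Side rails along y rise to z = 144 at the long edges, 112 mm clear between them; the ends rise to z = 118.
- opening (a point): Centre of the opening, at deck level (box 0, -76, 112 mm): 116 mm in box x by 151 mm in box y. The compartment under it has straight walls, its floor is 6 mm above the worktop.
- ridge_top (a point): Top middle of the fixed round metal ridge that lies across the box top between opening and deck (box 0, 0, 120 mm): 10 mm wide, its top 8 mm above the deck. The shutter must be lifted over it.
- runner (a joint): Travel of the shutter along the box's +y, m: 0 = shut (over the opening), 0.16 = fully open (over the deck); end stops at both, little friction. At either end it lies flat, blocked by the ridge after 4 mm play; between 0.005 and 0.155 it can only ride on or above the ridge. So lift it at least 8 mm (12 to 16 is good), carry it to the far stop, let it down. Same both ways.
- shutter (a joint): Height of the shutter above lying flat, m: 0 = down home, 0.02 = upper stop (do not pull further). It moves straight up and down, always level, and falls back by its weight (0.25 kg) when released; resting on the ridge it reads about 0.008.
- shutter_bar (a point): Centre of the steel pull bar over the middle of the shutter (dark brown wooden panel 124 x 142 x 6 mm). Bar along box x: 76 mm long, 12 mm thick in box y, 13 mm high, centre 32 mm above the panel, 25 mm free under it, posts 32 mm either side of its middle. Pinch it from above at its middle, fingers closing along box y. At box (0, -80, 150) mm shut, (0, +80, 150) open.
- jar: Loose clear spice jar with a yellow cap, 44 mm diameter, 100 mm high, 0.16 to 0.26 kg; origin at the centre of its underside, z up. It stands upright in the box's compartment, hidden until the shutter is open, within 10 mm of box (0, -78) mm, underside 6 mm above the worktop. Cap: the top 20 mm, 43 mm across; grasp from above by the upper 25 mm.
- pan_mid (a point): Centre of the top of the scale's round flat steel pan (116 mm diameter, 6 mm thick), which stands 68 mm above the worktop when empty. The pan is carried on a stem over a fixed white square scale body (150 x 150 mm, 40 mm high) with a small round dial in its front.
- pan (a joint): How far the pan has sunk, m: 0 = empty, stop at 0.022. Sprung, 160 N/m: it sinks 10 to 16 mm under the jar.
- espresso_cup: Bystander, small green espresso cup, stands on the worktop, origin at the centre of its underside; leave it alone.
- salt_shaker: Bystander, salt shaker, stands on the worktop, origin at the centre of its underside; leave it alone.
- spice_1: Bystander, green-capped spice jar, stands on the worktop, origin at the centre of its underside; leave it alone.
- mug_white: Bystander, white mug, stands on the worktop, origin at the centre of its underside; leave it alone.
Things that resemble listed ones, but are neither listed nor needed, are in the scene too. There is more than one size of the part that bears pan_mid; the job needs the larger.

How it is judged:
By the outcome, as a careful person would: the job done as asked, in the order asked, and still so for the second after the job is handed in, with the robot touching nothing.
It also fails if it takes over 69 s, if anything falls off the work surface, if the arm or the gripper's body presses on something with over 40 N, if the wrist force passes 120 N, or if a joint passes its speed limit or range.

ROBOT

A 6-joint arm with a two-finger parallel gripper is mounted at the origin on a cart in front of the work surface, level with it; the furniture and walls round the work are solid. World frame = base frame: x ahead of the robot, y to its left, z up, the work surface at z = 0. Lengths are in mm, angles in rad, forces in N, time in s.
With the tool pointing down it reaches from about 250 to 775 mm from the base axis. Payload 8.9 kg.
Tool frame: the origin (TCP) lies midway between the tips of the shut fingers; the grasp point (between the pads) lies 19 mm behind it (grip_depth is the distance from the TCP to the grasp point, in mm); z points along the fingers, y is the line along which they close (so a half turn about z gives the same grasp; the last joint's range is limited). The gripper opens to 85 mm and grips with 20 to 120 N. Pads are 22 mm wide; open, the fingers measure 114 mm over their backs; the gripper's body (76 mm by 85 mm) begins 54 mm behind the grasp point. The pads swing forward as they close: fully open they stand 13 mm farther back than shut.
Start: joints at [1.178, 0.291, -0.153, 1.127, 0, 1.431], TCP at [131.813, 508.182, 231.305] pointing down, gripper open.
Joint ranges: [-2.52, 2.52], [-0.91, 1.74], [-1.3, 1.37], [-1.96, 2.02], [-1.52, 1.47], [-3.14, 3.14]. Speed limits (rad/s): [2.22, 2.22, 2.79, 3.14, 3.14, 3.14].

INTERFACE

Orientations are given as a unit quaternion [w, x, y, z].
In Python, from station import get_obs, read_camera, job_done, grip_depth gives the robot as it stands.
- The arm moves only by the shell command python3 -m inch 'ROWS' [OPENING] [FORCE]. ROWS is text: rows parted by semicolons, each of 6 numbers parted by spaces: the shift along the tool's x, y, z scaled (see below), then the turn, a rotation vector about the tool's x, y, z scaled (see below). A call has 1 to 8 rows; each row is the pose to reach, as a shift and turn from the pose commanded when the call began, along the tool's axes at that moment; what a row does not reach only later rows make up. The controller multiplies each number of a shift by 100 mm and each number of a turn by pi/2 rad. A row lasts 1/12 s, in which the tool goes at most 41.7 mm and 7.16 degrees, less where a joint would pass 70% of its speed; a pose out of reach is approached as far as the arm can. A call with a number of a shift or a turn outside -1 to 1 is refused whole. A call with a gripper value outside its range is refused whole. OPENING is the opening, from -1 (shut) to 1 (fully open), set as the call begins (- or left out, the last holds). The fingers move at their own pace and stop on an object; FORCE is the grip in N (left out, the last holds). Time passes only in rows, so rows that repeat a pose let the fingers close. It gives the time, the measured TCP pose, the force, the opening and the grip force at its end, in the units of the state.
- get_obs(): the state, without advancing time (a new reading comes with each control period).
- read_camera(name): name is "side" or "top"; returns a dict with "img" (420x560x3 uint8, red, green, blue), "mtx" (3x3 intrinsics, pixels), "distortion" ([k1, k2, p1, p2, k3] as OpenCV has them; the pictures are not rectified), "extrinsics" (4x4, takes a point from world to camera coordinates). Camera axes: x right, y down, z forward; pixel columns grow to the right and rows downward; lengths in mm; the calibration is good to about 2 mm. A picture is of the moment at which its call begins. There is no depth.
- job_done(): hands the job in; it is judged then, once.
The state is a dict: "t": time; "joint_positions": joint angles; "qd": joint speeds; "joint_torque": joint torques, N m; "ee_pos": TCP position; "tcp_rot": TCP orientation; "ft_force": force on the tool from outside, world axes, zero at the start; "ft_torque": the same for the moment, N m; "opening": finger opening in mm; "gripper_force": force on a finger pad.
Only numpy, scipy, OpenCV 4.12 (cv2) and the standard library are available. Lean on these libraries where they do the work, as an engineer would, in place of code of your own. Each camera call takes 0.05 s, during which the arm holds its last target. There are 200 camera calls.

## Working session

There is one attempt and no reset: what is moved stays moved. The work goes in short steps, Python scripts to look and compute and a shell command to move; the robot and the scene stay as the last step left them, time stands still between calls to the robot, and variables do not carry over. Pictures are saved under pics/ and viewed, at most 10 in all, crops included, and the job is handed in when it is done.

```bash
mkdir -p pics; python3 - <<'E'
from station import *
import cv2,numpy as np
o=get_obs();print(o['t'],o['ee_pos'],o['tcp_rot'],o['opening'],grip_depth)
for n in('top','side'):
    c=read_camera(n);cv2.imwrite(f'pics/{n}0.png',c['img'][:,:,::-1]);print(n,c['mtx'].tolist(),c['distortion'],np.round(c['extrinsics'],3).tolist())
E
```

```text
0.0 [131.61246565 507.79108543 230.75992952] [-1.81208842e-04  1.26526948e-01  9.91962972e-01 -6.00280347e-04] 85.38326353008432 18.700000000000003
top [[498.02016230648394, 0.0, 278.3783091659509], [0.0, 498.02016230648394, 212.19050836578623], [0.0, 0.0, 1.0]] [-0.17905716  0.          0.          0.          0.        ] [[-0.035, -0.999, 0.004, 182.156], [-0.979, 0.034, -0.203, 540.992], [0.203, -0.011, -0.979, 1578.889], [0.0, 0.0, 0.0, 1.0]]
side [[395.43641319996783, 0.0, 283.93570344011806], [0.0, 395.43641319996783, 210.26338203057367], [0.0, 0.0, 1.0]] [-0.10452972  0.          0.          0.          0.        ] [[-0.863, 0.505, -0.006, 400.242], [0.439, 0.745, -0.502, -309.036], [-0.249, -0.436, -0.865, 1460.297], [0.0, 0.0, 0.0, 1.0]]
```

View pics/top0.png

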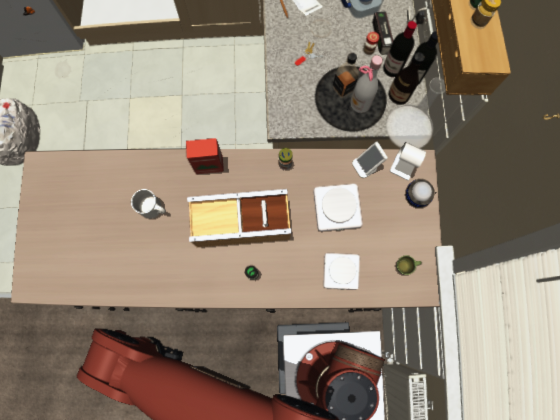

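View pics/side0.png

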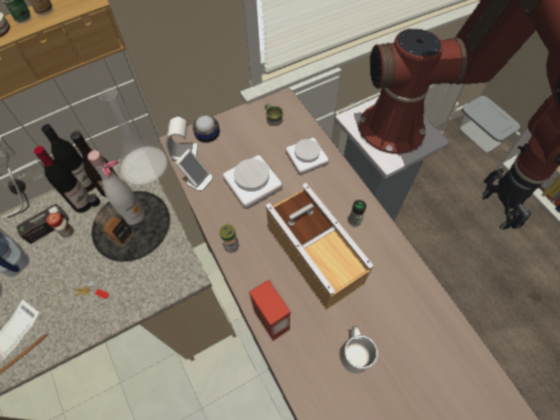

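The top view shows the box at (190–290, 192–242) with the dark shutter on its right half (bar ~(265,213)). There are two scales, at (338,207) and (342,271). The upper one is larger, so I take it as the target and confirm it with crops.

```bash
cat > h.py <<'E'
from station import *
import cv2,numpy as np
from scipy.spatial.transform import Rotation as R
def und(c,p): return cv2.undistortPoints(np.float64(p).reshape(-1,1,2),c['mtx'],np.array(c['distortion'],float))[:,0]
def tri(ct,cs,pt,ps):
    X=cv2.triangulatePoints(ct['extrinsics'][:3],cs['extrinsics'][:3],und(ct,pt).T,und(cs,ps).T);return (X[:3]/X[3]).T
def plane(c,p,z):
    E=np.array(c['extrinsics']);Rm=E[:3,:3];o=-Rm.T@E[:3,3]
    d=np.c_[und(c,p),np.ones(len(und(c,p)))]@Rm
    return o+d*((z-o[2])/d[:,2])[:,None]
def proj(c,X):
    E=np.array(c['extrinsics']);return cv2.projectPoints(np.float64(X).reshape(-1,1,3),cv2.Rodrigues(E[:3,:3])[0],E[:3,3],c['mtx'],np.array(c['distortion'],float))[0][:,0]
E
python3 - <<'E'
import cv2,numpy as np
t=cv2.imread('pics/top0.png');s=cv2.imread('pics/side0.png')
cv2.imwrite('pics/topc.png',cv2.resize(t[180:295,180:370],None,fx=4.2,fy=4.2,interpolation=cv2.INTER_CUBIC))
cv2.imwrite('pics/sidec.png',cv2.resize(s[130:305,215:375],None,fx=3.4,fy=3.4,interpolation=cv2.INTER_CUBIC))
E
```

```text
(no output)
```

View pics/topc.png

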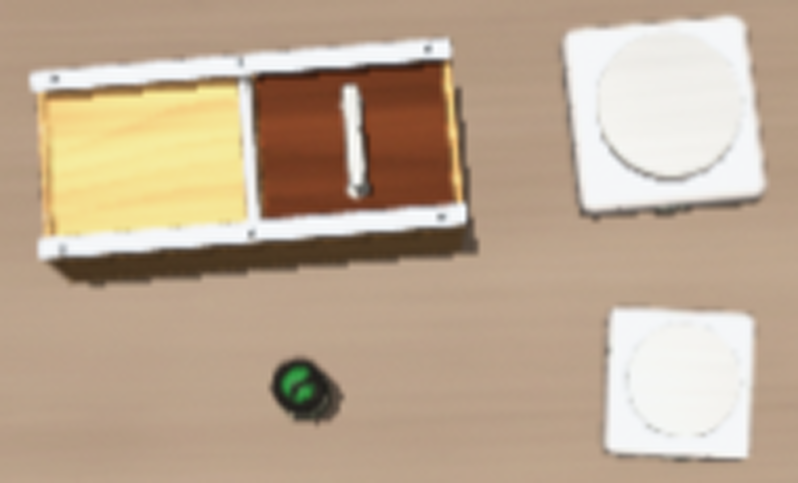

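View pics/sidec.png

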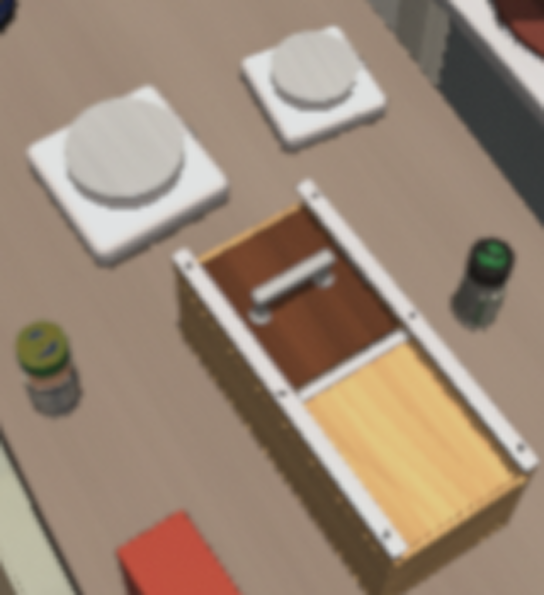

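Crops confirm it: the larger scale's pan is at crop (670,103) / (126,147), while the smaller one sits at (685,379) / (314,68). The rail screws, bar ends and pan show in both views, so I triangulate them.

```bash
python3 - <<'E'
from h import *
ct,cs=read_camera('top'),read_camera('side')
T=lambda p:(np.float64(p)+.5)/4.2-.5+[180,180]
S=lambda p:(np.float64(p)+.5)/3.4-.5+[215,130]
pt=[(428,48),(240,62),(55,79),(441,217),(251,233),(62,248),(350,88),(358,186),(670,103),(685,379),(597,104),(743,104)]
ps=[(187,266),(281,394),(387,535),(312,195),(412,315),(521,448),(258,297),(330,257),(126,147),(314,68)]
X=tri(ct,cs,T(pt[:10]),S(ps))
print(np.round(X,1))
c=X[:6].mean(0);d=(X[2]-X[0]+X[5]-X[3]);print('box',c,'yaw',np.degrees(np.arctan2(-d[0],d[1])))
print('bar',X[6:8].mean(0), 'pred from box',)
a=np.arctan2(-d[0],d[1]);Rz=np.array([[np.cos(a),-np.sin(a)],[np.sin(a),np.cos(a)]])
for p in[(0,-80),(0,80),(0,-78),(0,0)]:print(p,c[:2]+Rz@p)
P=plane(ct,T(pt[8:]),68);print('pan on plane',P,np.linalg.norm(P[2]-P[3]));print(plane(cs,S(ps[8:]),68))
# box plane checks
print('box by plane z144 top',plane(ct,T(pt[:6]),144).mean(0),'side',plane(cs,S(ps[:6]),144).mean(0))
# segment pan by colour in both views: red-blue tint / brightness
for n,cam,roi in(('top',ct,(305,170,370,240)),('side',cs,(215,150,285,210))):
    im=cv2.cvtColor(cam['img'],cv2.COLOR_RGB2HSV);x0,y0,x1,y1=roi
    g=cam['img'][y0:y1,x0:x1].astype(int);m=((g.min(2)>(180 if n=='top' else 150))).astype(np.uint8)
    print(n,m.sum(),[cam['img'][int(v),int(u)].tolist() for u,v in ((T((670,103)),T((580,60)))if n=='top' else (S((126,147)),S((60,170)))) ])
o=get_obs();print(o['t'],o['ee_pos'],R.from_quat(np.roll(o['tcp_rot'],-1)).as_matrix().round(3))
E
```

```text
[[596.7 151.2 143.9]
 [590.4 291.5 144.6]
 [582.3 430.7 143. ]
 [469.3 145.6 145.5]
 [461.5 285.6 145.1]
 [454.3 425.4 144.6]
 [564.7 210.8 154.5]
 [492.2 206.8 150.5]
 [564.  -36.1  66.2]
 [350.4 -37.9  48. ]]
box [525.74752978 288.30868921 144.44351686] yaw 2.9986469062276258
bar [528.44356796 208.79789673 152.52570087] pred from box
(0, -80) [529.9325196  208.41822757]
(0, 80) [521.56253997 368.19915084]
(0, -78) [529.82789485 210.41548911]
(0, 0) [525.74752978 288.30868921]
pan on plane [[564.41038246 -36.5737787   68.        ]
 [349.09543082 -35.58240334  68.        ]
 [565.53978852  20.59260197  68.        ]
 [561.68678992 -93.92861781  68.        ]] 114.58601737423236
[[563.88933034 -34.15494277  68.        ]
 [359.354009   -24.26545876  68.        ]]
box by plane z144 top [525.09894034 289.06823788 144.        ] side [526.2124326  287.27889119 144.        ]
top 1904 [[242, 240, 236], [245, 247, 248]]
side 1640 [[197, 193, 187], [224, 225, 225]]
0.2 [131.70935245 507.94122849 230.96750399] [[-0.968  0.251 -0.   ]
 [ 0.251  0.968 -0.001]
 [ 0.    -0.001 -1.   ]]
```

The heights check out: rails 144.4, bar about 152, pan 66–68, and pan diameter 114.6. The box yaw is +3.0°. I move above the bar, turning −17.5° about tool z.

```bash
python3 -m inch '-0.25 -0.1 0 0 0 -0.06; -0.55 -0.23 0 0 0 -0.13; -0.92 -0.38 0 0 0 -0.1944' 1 40
python3 -m inch '-0.25 -0.21 0 0 0 0; -0.5 -0.42 0 0 0 0; -0.76 -0.64 0 0 0 0'
python3 -m inch '-0.25 -0.21 0 0 0 0; -0.5 -0.42 0 0 0 0; -0.76 -0.64 0 0 0 0'
python3 -m inch '-0.25 -0.21 0 0 0 0; -0.5 -0.42 0 0 0 0; -0.76 -0.64 0 0 0 0'
python3 -m inch '-0.25 -0.21 0 0 0 0; -0.5 -0.42 0 0 0 0; -0.7 -0.6 0 0 0 0; -0.76 -0.64 0 0 0 0; -0.76 -0.64 0 0 0 0'
cat > st.py <<'E'
import sys
from h import *
o=get_obs();M=R.from_quat(np.roll(o['tcp_rot'],-1)).as_matrix();p=np.array(o['ee_pos'])
print(round(o['t'],2),p.round(1),'z',M[:,2].round(3),'yaw',np.degrees(np.arctan2(-M[0,1],M[1,1])).round(2),'F',np.round(o['ft_force'],1),'open',round(o['opening'],1),'gf',round(o['gripper_force'],1))
if len(sys.argv)>3: print('rows shift',((np.array(list(map(float,sys.argv[1:4])))-p)@M/100).round(3))
E
python3 st.py 529.5 208.6 131
```

```text
t: 0.45
ee_pos: [211.1, 448.0, 231.1]
tcp_rot: [-0.0, -0.03, 1.0, 0.0]
ft_force: [1.0, 0.8, 0.0]
opening: 85.6
gripper_force: 0.0
t: 0.7
ee_pos: [291.4, 387.2, 231.3]
tcp_rot: [-0.0, -0.026, 1.0, 0.0]
ft_force: [0.5, 1.6, -0.1]
opening: 85.6
gripper_force: 0.0
t: 0.95
ee_pos: [370.7, 327.1, 231.3]
tcp_rot: [-0.0, -0.026, 1.0, 0.0]
ft_force: [-0.1, 0.1, 0.4]
opening: 85.4
gripper_force: 0.0
t: 1.2
ee_pos: [449.9, 267.1, 231.3]
tcp_rot: [-0.0, -0.026, 1.0, 0.0]
ft_force: [0.2, 1.1, 0.0]
opening: 85.1
gripper_force: 0.0
t: 1.62
ee_pos: [529.4, 207.0, 230.8]
tcp_rot: [-0.0, -0.024, 1.0, -0.0]
ft_force: [0.2, -0.1, -0.4]
opening: 85.2
gripper_force: 0.0
1.62 [529.4 207.  230.8] z [-0. -0. -1.] yaw 2.81 F [ 0.2 -0.1 -0.4] open 85.2 gf 0.0
rows shift [-0.003  0.016  0.998]
```

```bash
python3 -m inch '0 0.016 0.2 0 0 0; 0 0.016 0.4 0 0 0; 0 0.016 0.6 0 0 0; 0 0.016 0.75 0 0 0; 0 0.016 0.86 0 0 0; 0 0.016 0.94 0 0 0; 0 0.016 0.995 0 0 0; 0 0.016 0.995 0 0 0'
python3 -m inch '0 0 0 0 0 0; 0 0 0 0 0 0; 0 0 0 0 0 0; 0 0 0 0 0 0; 0 0 0 0 0 0; 0 0 0 0 0 0; 0 0 0 0 0 0; 0 0 0 0 0 0' -1 40
python3 st.py
```

```text
t: 2.28
ee_pos: [527.0, 210.3, 131.0]
tcp_rot: [-0.001, -0.026, 1.0, -0.0]
ft_force: [-0.0, -0.1, -0.7]
opening: 85.4
gripper_force: 0.0
t: 2.95
ee_pos: [528.2, 209.9, 132.1]
tcp_rot: [0.0, -0.026, 1.0, 0.0]
ft_force: [1.1, -0.3, 3.2]
opening: 11.3
gripper_force: 41.4
2.95 [528.2 209.9 132.1] z [ 0.  0. -1.] yaw 2.94 F [ 1.1 -0.3  3.2] open 11.3 gf 41.4
```

```bash
python3 -m inch '0 0 -0.03 0 0 0; 0 0 -0.06 0 0 0; 0 0 -0.09 0 0 0; 0 0 -0.12 0 0 0; 0 0 -0.14 0 0 0; 0 0 -0.14 0 0 0'
python3 -m inch '0 0.05 0 0 0 0; 0 0.15 0 0 0 0; 0 0.27 0 0 0 0; 0 0.4 0 0 0 0; 0 0.53 0 0 0 0; 0 0.66 0 0 0 0; 0 0.76 0 0 0 0; 0 0.8 0 0 0 0'
python3 st.py
```

```text
t: 3.45
ee_pos: [528.1, 209.9, 146.3]
tcp_rot: [0.0, -0.026, 1.0, -0.0]
ft_force: [0.9, -0.1, -2.2]
opening: 10.8
gripper_force: 40.7
t: 4.12
ee_pos: [524.0, 292.0, 145.8]
tcp_rot: [0.0, -0.027, 1.0, 0.0]
ft_force: [4.5, -0.4, -2.0]
opening: 11.3
gripper_force: 40.7
4.12 [524.  292.  145.8] z [ 0.001  0.001 -1.   ] yaw 3.04 F [ 4.5 -0.4 -2. ] open 11.3 gf 40.7
```

```bash
python3 -m inch '0 0.08 0 0 0 0; 0 0.2 0 0 0 0; 0 0.33 0 0 0 0; 0 0.46 0 0 0 0; 0 0.58 0 0 0 0; 0 0.68 0 0 0 0; 0 0.75 0 0 0 0; 0 0.79 0 0 0 0'
python3 -m inch '0 0.01 0 0 0 0; 0 0.015 0 0 0 0; 0 0.015 0 0 0 0'
python3 st.py
```

```text
t: 4.78
ee_pos: [520.1, 367.3, 145.3]
tcp_rot: [0.0, -0.025, 1.0, -0.003]
ft_force: [8.3, -23.3, -2.9]
opening: 11.4
gripper_force: 40.9
t: 5.03
ee_pos: [520.2, 367.0, 145.0]
tcp_rot: [-0.0, -0.025, 1.0, -0.004]
ft_force: [6.9, -17.0, -3.1]
opening: 11.4
gripper_force: 40.9
5.03 [520.2 367.  145. ] z [ 0.    -0.008 -1.   ] yaw 2.83 F [  6.9 -17.   -3.1] open 11.4 gf 40.9
```

```bash
python3 -m inch '-0.015 -0.025 0 0 0 0; -0.015 -0.025 0.04 0 0 0; -0.015 -0.025 0.08 0 0 0; -0.015 -0.025 0.11 0 0 0; -0.015 -0.025 0.135 0 0 0; -0.015 -0.025 0.135 0 0 0'
python3 st.py
```

```text
t: 5.53
ee_pos: [520.5, 366.6, 132.3]
tcp_rot: [-0.001, -0.025, 1.0, -0.002]
ft_force: [1.1, -9.6, 1.2]
opening: 10.9
gripper_force: 41.5
5.53 [520.5 366.6 132.3] z [-0.002 -0.004 -1.   ] yaw 2.91 F [ 1.1 -9.6  1.2] open 10.9 gf 41.5
```

```bash
python3 -m inch '0 0 0 0 0 0; 0 0 0 0 0 0; 0 0 0 0 0 0; 0 0 0 0 0 0' 1
python3 -m inch '0 0 -0.12 0 0 0; 0 0 -0.35 0 0 0; 0 0 -0.65 0 0 0; 0 0 -0.98 0 0 0; 0.3 0.2 -1 0 0 0; 0.6 0.45 -1 0 0 0; 0.9 0.7 -1 0 0 0; 0.9 0.7 -1 0 0 0'
python3 st.py; python3 - <<'E'
from h import *
t=read_camera('top')['img'][170:260,180:370,::-1];s=read_camera('side')['img'][170:305,255:380,::-1]
a=cv2.resize(t,None,fx=4.2,fy=4.2,interpolation=2)[:,:420+0];b=cv2.resize(s,None,fx=3,fy=3,interpolation=2)
h=max(a.shape[0],b.shape[0]);pad=lambda i:cv2.copyMakeBorder(i,0,h-i.shape[0],0,0,0)
cv2.imwrite('pics/open.png',np.hstack([pad(a),pad(b)]))
E
```

```text
t: 5.87
ee_pos: [521.0, 368.3, 132.2]
tcp_rot: [-0.0, -0.026, 1.0, 0.0]
ft_force: [0.5, -1.0, -0.1]
opening: 58.8
gripper_force: 0.0
t: 6.53
ee_pos: [422.5, 436.6, 232.9]
tcp_rot: [-0.001, -0.028, 1.0, 0.001]
ft_force: [0.3, 0.8, -0.2]
opening: 85.7
gripper_force: 0.0
6.53 [422.5 436.6 232.9] z [-0.002  0.002 -1.   ] yaw 3.23 F [ 0.3  0.8 -0.2] open 85.7 gf 0.0
```

View pics/open.png

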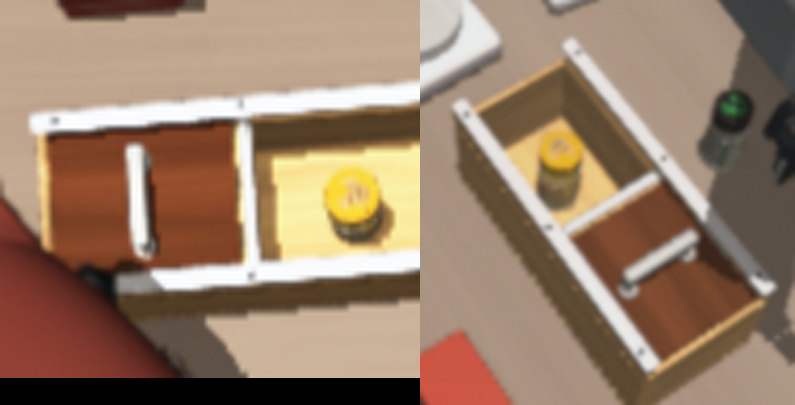

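The shutter lies open on the deck. The jar's cap top is at (353,194) in the top crop and (139,147) in the side crop.

```bash
python3 - <<'E'
from h import *
ct,cs=read_camera('top'),read_camera('side')
T=(np.float64([(353,195)])+.5)/4.2-.5+[180,170]
S=(np.float64([(139,147)])+.5)/3-.5+[255,170]
print(tri(ct,cs,T,S),plane(ct,T,106),plane(cs,S,106))
for c,p in((ct,T[0]),(cs,S[0])):
    h=cv2.cvtColor(c['img'],cv2.COLOR_RGB2HSV);x,y=map(int,p)
    m=np.zeros(h.shape[:2],np.uint8);s=h[y-14:y+15,x-14:x+15];mm=((s[:,:,1]>195)&(s[:,:,2]>110)&(s[:,:,0]>18)&(s[:,:,0]<35)).astype(np.uint8)
    n,l,st,ce=cv2.connectedComponentsWithStats(mm);i=1+np.argmax(st[1:,4]);print(p,st[i],ce[i]+[x-14,y-14])
b=np.array([525.75,288.3]);a=np.radians(3);print('box coords',np.array([[np.cos(a),np.sin(a)],[-np.sin(a),np.cos(a)]])@(tri(ct,cs,T,S)[0,:2]-b))
E
python3 st.py 526 212 232
```

```text
[[526.48222604 209.68433472 107.10021406]] [[525.59080928 210.85827509 106.        ]] [[527.13811103 207.93953598 106.        ]]
[263.66666667 216.04761905] [10 15 11  6 24] [264.45833333 220.375     ]
[301.         218.66666667] [ 9 14 12  9 40] [301.075 223.475]
box coords [ -3.38320347 -78.54624699]
6.73 [428.2 433.  232.3] z [ 0. -0. -1.] yaw 2.96 F [0.6 0.3 0.7] open 85.1 gf 0.0
rows shift [-0.863 -2.257  0.003]
```

```bash
python3 -m inch '-0.1 -0.25 0 0 0 0; -0.2 -0.52 0 0 0 0; -0.29 -0.76 0 0 0 0'
python3 -m inch '-0.1 -0.25 0 0 0 0; -0.2 -0.52 0 0 0 0; -0.29 -0.76 0 0 0 0'
python3 -m inch '-0.1 -0.25 0 0 0 0; -0.2 -0.5 0 0 0 0; -0.27 -0.7 0 0 0 0; -0.29 -0.75 0 0 0 0; -0.29 -0.75 0 0 0 0; -0.29 -0.75 0 0 0 0' >/dev/null
for i in 1 2 3; do python3 st.py 526.4 209.6 75; python3 -m inch '0 0 0 0 0 0' >/dev/null; done
```

```text
t: 6.98
ee_pos: [462.0, 356.8, 232.0]
tcp_rot: [-0.0, -0.025, 1.0, -0.0]
ft_force: [0.5, 0.5, -0.2]
opening: 85.3
gripper_force: 0.0
t: 7.23
ee_pos: [495.0, 281.7, 232.2]
tcp_rot: [0.0, -0.025, 1.0, -0.0]
ft_force: [-0.1, 1.0, -0.6]
opening: 85.5
gripper_force: 0.0
7.73 [526.7 210.5 232.2] z [-0.  0. -1.] yaw 2.86 F [0.3 0.3 0.2] open 85.5 gf 0.0
rows shift [ 0.003 -0.009  1.572]
7.82 [526.3 211.3 232.2] z [-0.  0. -1.] yaw 2.96 F [ 0.1  0.4 -0.5] open 85.4 gf 0.0
rows shift [-1.000e-03 -1.800e-02  1.572e+00]
7.9 [526.1 211.7 232.3] z [-0.  0. -1.] yaw 3.01 F [0.3 0.7 0.8] open 85.4 gf 0.0
rows shift [-0.002 -0.021  1.573]
```

```bash
python3 -m inch '0 -0.01 0.2 0 0 0; 0 -0.02 0.45 0 0 0; 0 -0.02 0.7 0 0 0; 0 -0.02 0.88 0 0 0; 0 -0.02 1 0 0 0'
python3 -m inch '0 0 0.12 0 0 0; 0 0 0.24 0 0 0; 0 0 0.36 0 0 0; 0 0 0.45 0 0 0; 0 0 0.52 0 0 0; 0 0 0.57 0 0 0; 0 0 0.57 0 0 0'
python3 st.py 526.4 209.6 75
```

```text
t: 8.4
ee_pos: [525.3, 209.2, 130.3]
tcp_rot: [-0.001, -0.026, 1.0, -0.0]
ft_force: [0.9, 0.1, 0.8]
opening: 85.1
gripper_force: 0.0
t: 8.98
ee_pos: [526.0, 208.9, 74.5]
tcp_rot: [-0.001, -0.026, 1.0, -0.0]
ft_force: [-0.3, -0.8, -0.5]
opening: 85.4
gripper_force: 0.0
8.98 [526.  208.9  74.5] z [-0.001 -0.    -1.   ] yaw 2.97 F [-0.3 -0.8 -0.5] open 85.4 gf 0.0
rows shift [-0.004  0.007 -0.005]
```

```bash
python3 -m inch '0 0 0 0 0 0; 0 0 0 0 0 0; 0 0 0 0 0 0; 0 0 0 0 0 0; 0 0 0 0 0 0' 0.1 25
python3 -m inch '0 0 0 0 0 0; 0 0 0 0 0 0; 0 0 0 0 0 0; 0 0 0 0 0 0; 0 0 0 0 0 0' -1 30
python3 -m inch '0 0 -0.02 0 0 0; 0 0 -0.05 0 0 0; 0 0 -0.1 0 0 0; 0 0 -0.17 0 0 0; 0 0 -0.24 0 0 0; 0 0 -0.3 0 0 0; 0 0 -0.35 0 0 0; 0 0 -0.35 0 0 0'
```

```text
t: 9.4
ee_pos: [526.8, 208.9, 75.7]
tcp_rot: [0.0, -0.026, 1.0, 0.0]
ft_force: [0.5, -0.5, 0.8]
opening: 46.7
gripper_force: 0.0
t: 9.82
ee_pos: [526.9, 208.9, 75.7]
tcp_rot: [0.0, -0.026, 1.0, 0.0]
ft_force: [-0.1, 0.4, 6.7]
opening: 42.0
gripper_force: 30.3
t: 10.48
ee_pos: [527.4, 209.0, 111.7]
tcp_rot: [0.001, -0.026, 1.0, 0.0]
ft_force: [0.2, 0.2, -2.2]
opening: 41.9
gripper_force: 30.7
```

```bash
python3 -m inch '0 0 -0.05 0 0 0; 0 0 -0.15 0 0 0; 0 0 -0.3 0 0 0; 0 0 -0.45 0 0 0; 0 0 -0.6 0 0 0; 0 0 -0.75 0 0 0; 0 0 -0.9 0 0 0; 0 0 -1 0 0 0'
python3 -m inch '0 0 -0.07 0 0 0; 0 -0.01 -0.12 0 0 0; 0 -0.05 -0.15 0 0 0; 0 -0.14 -0.15 0 0 0; -0.01 -0.28 -0.15 0 0 0; -0.03 -0.44 -0.15 0 0 0; -0.05 -0.62 -0.15 0 0 0; -0.07 -0.8 -0.15 0 0 0'
python3 -m inch '-0.02 -0.18 0 0 0 0; -0.04 -0.36 0 0 0 0; -0.06 -0.54 0 0 0 0; -0.08 -0.72 0 0 0 0; -0.1 -0.9 0 0 0 0'
python3 -m inch '-0.02 -0.18 0 0 0 0; -0.04 -0.35 0 0 0 0; -0.05 -0.5 0 0 0 0; -0.06 -0.62 0 0 0 0; -0.07 -0.7 0 0 0 0; -0.07 -0.75 0 0 0 0; -0.07 -0.76 0 0 0 0; -0.07 -0.76 0 0 0 0'
python3 st.py 564 -36 160
python3 - <<'E'
from h import *
t=read_camera('top')['img'][150:250,260:400,::-1];s=read_camera('side')['img'][90:230,180:310,::-1]
a=cv2.resize(t,None,fx=2.8,fy=2.8,interpolation=2);b=cv2.resize(s,None,fx=3,fy=3,interpolation=2)
h=max(a.shape[0],b.shape[0]);pad=lambda i:cv2.copyMakeBorder(i,0,h-i.shape[0],0,0,0)
cv2.imwrite('pics/over.png',np.hstack([pad(a),pad(b)]))
E
```

```text
t: 11.15
ee_pos: [527.0, 208.9, 212.3]
tcp_rot: [0.001, -0.026, 1.0, 0.0]
ft_force: [0.4, -0.3, -2.2]
opening: 41.6
gripper_force: 30.7
t: 11.82
ee_pos: [537.2, 127.9, 224.5]
tcp_rot: [-0.001, -0.026, 1.0, -0.0]
ft_force: [-0.5, 0.6, -2.3]
opening: 41.8
gripper_force: 30.7
t: 12.23
ee_pos: [551.8, 38.3, 224.5]
tcp_rot: [-0.001, -0.026, 1.0, -0.0]
ft_force: [0.3, 0.2, -1.5]
opening: 42.0
gripper_force: 30.7
t: 12.9
ee_pos: [563.1, -35.5, 225.1]
tcp_rot: [-0.0, -0.026, 1.0, 0.0]
ft_force: [0.5, 0.7, -2.5]
opening: 42.0
gripper_force: 30.8
12.9 [563.1 -35.5 225.1] z [-0.  0. -1.] yaw 2.95 F [ 0.5  0.7 -2.5] open 42.0 gf 30.8
rows shift [-0.009 -0.005  0.651]
```

View pics/over.png

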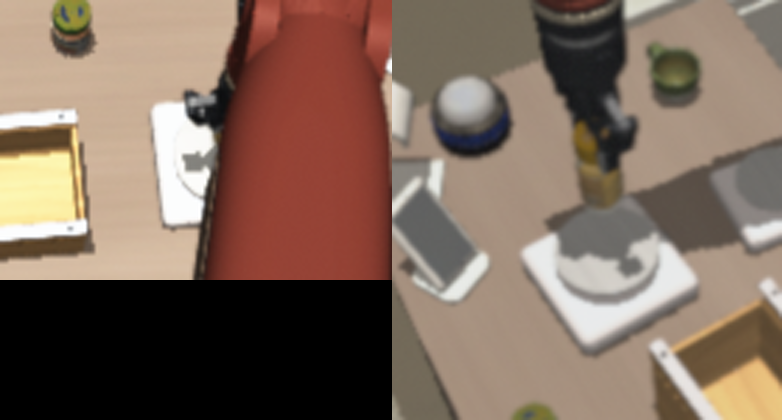

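The jar hangs upright over the pan, with its shadow on it. I lower it until the spring carries the full weight.

```bash
python3 -m inch '-0.01 0 0.08 0 0 0; -0.01 0 0.2 0 0 0; -0.01 0 0.34 0 0 0; -0.01 0 0.48 0 0 0; -0.01 0 0.6 0 0 0; -0.01 0 0.7 0 0 0; -0.01 0 0.76 0 0 0; -0.01 0 0.8 0 0 0'
python3 -m inch '0 0 0.015 0 0 0; 0 0 0.03 0 0 0; 0 0 0.045 0 0 0; 0 0 0.06 0 0 0; 0 0 0.075 0 0 0; 0 0 0.09 0 0 0; 0 0 0.1 0 0 0; 0 0 0.1 0 0 0'
python3 -m inch '0 0 0.015 0 0 0; 0 0 0.03 0 0 0; 0 0 0.045 0 0 0; 0 0 0.06 0 0 0; 0 0 0.06 0 0 0; 0 0 0.06 0 0 0'
python3 st.py 564 -36 124
```

```text
t: 13.67
ee_pos: [563.9, -35.2, 144.4]
tcp_rot: [-0.0, -0.026, 1.0, 0.0]
ft_force: [0.1, 0.8, -1.9]
opening: 41.9
gripper_force: 30.8
t: 14.33
ee_pos: [564.2, -35.6, 135.2]
tcp_rot: [0.0, -0.026, 1.0, -0.0]
ft_force: [0.2, -0.8, -0.5]
opening: 41.9
gripper_force: 30.8
t: 14.83
ee_pos: [564.3, -35.6, 129.3]
tcp_rot: [0.0, -0.026, 1.0, -0.0]
ft_force: [1.2, -0.3, -0.2]
opening: 41.9
gripper_force: 30.8
14.83 [564.3 -35.6 129.3] z [ 0. -0. -1.] yaw 2.95 F [ 1.2 -0.3 -0.2] open 41.9 gf 30.8
rows shift [ 0.003 -0.004  0.053]
```

```bash
for k in 1 2 3; do python3 -m inch '0 0 0.01 0 0 0; 0 0 0.02 0 0 0; 0 0 0.02 0 0 0' | sed -n '2p;4p'; for i in 1 2 3; do python3 -m inch '0 0 0 0 0 0'| grep ft; done; done
```

```text
ee_pos: [564.2, -35.6, 127.2]
ft_force: [-0.4, -0.2, 0.2]
ft_force: [0.0, -0.5, 0.3]
ft_force: [-0.4, -0.1, -0.5]
ft_force: [0.1, 0.1, 0.1]
ee_pos: [564.2, -35.6, 125.1]
ft_force: [-0.3, 0.5, 0.7]
ft_force: [-0.4, 0.0, 0.2]
ft_force: [0.7, 0.2, -0.2]
ft_force: [-1.0, -0.1, -0.4]
ee_pos: [564.2, -35.6, 123.1]
ft_force: [0.0, -0.3, 1.0]
ft_force: [0.4, 0.5, -0.2]
ft_force: [0.2, -0.1, 0.3]
ft_force: [0.1, 0.5, -0.3]
```

```bash
python3 -m inch '0 0 -0.01 0 0 0; 0 0 -0.01 0 0 0; 0 0 -0.01 0 0 0' 
python3 -m inch '0 0 0 0 0 0; 0 0 0 0 0 0; 0 0 0 0 0 0; 0 0 0 0 0 0' 0.15
python3 -m inch '0 0 0 0 0 0; 0 0 0 0 0 0; 0 0 0 0 0 0; 0 0 0 0 0 0; 0 0 0 0 0 0; 0 0 0 0 0 0' 0.7
python3 -m inch '0 0 -0.1 0 0 0; 0 0 -0.25 0 0 0; 0 0 -0.45 0 0 0; 0 0 -0.65 0 0 0; 0 0 -0.85 0 0 0; 0 0 -1 0 0 0'
python3 -m inch '0 0.3 0 0 0 0; 0 0.65 0 0 0 0; 0 1 0 0 0 0'
python3 -m inch '0 0.3 0 0 0 0; 0 0.65 0 0 0 0; 0 1 0 0 0 0'
python3 -m inch '0 0.3 0 0 0 0; 0 0.65 0 0 0 0; 0 1 0 0 0 0' 1
python3 - <<'E'
from h import *
t=read_camera('top')['img'][160:250,180:380,::-1];s=read_camera('side')['img'][110:300,200:370,::-1]
a=cv2.resize(t,None,fx=2.2,fy=2.2,interpolation=2)
a=cv2.resize(t[:,110:],None,fx=4,fy=4,interpolation=2);b=cv2.resize(s,None,fx=2.5,fy=2.5,interpolation=2)
h=max(a.shape[0],b.shape[0]);pad=lambda i:cv2.copyMakeBorder(i,0,h-i.shape[0],0,0,0)
cv2.imwrite('pics/placed.png',np.hstack([pad(a),pad(b)]))
E
python3 st.py 521 367 231
```

```text
t: 16.58
ee_pos: [564.3, -35.6, 124.4]
tcp_rot: [0.0, -0.026, 1.0, -0.0]
ft_force: [1.1, -0.7, -0.8]
opening: 42.4
gripper_force: 30.9
t: 16.92
ee_pos: [564.2, -35.5, 124.3]
tcp_rot: [-0.0, -0.026, 1.0, 0.0]
ft_force: [-0.8, 0.7, -0.1]
opening: 49.1
gripper_force: 0.0
t: 17.42
ee_pos: [564.2, -35.6, 124.3]
tcp_rot: [-0.0, -0.026, 1.0, -0.0]
ft_force: [0.7, -0.2, -0.2]
opening: 72.5
gripper_force: 0.0
t: 17.92
ee_pos: [564.6, -35.6, 226.9]
tcp_rot: [0.001, -0.026, 1.0, -0.0]
ft_force: [0.0, 0.0, 0.6]
opening: 72.6
gripper_force: 0.0
t: 18.17
ee_pos: [559.3, 64.9, 225.6]
tcp_rot: [0.001, -0.025, 1.0, -0.0]
ft_force: [0.9, 0.2, -0.5]
opening: 72.5
gripper_force: 0.0
t: 18.42
ee_pos: [553.7, 165.6, 225.3]
tcp_rot: [0.0, -0.026, 1.0, 0.0]
ft_force: [0.9, -0.3, -0.7]
opening: 72.4
gripper_force: 0.0
t: 18.67
ee_pos: [548.5, 265.6, 225.3]
tcp_rot: [0.0, -0.026, 1.0, 0.0]
ft_force: [1.1, -0.3, 1.2]
opening: 85.3
gripper_force: 0.0
18.77 [548.  268.6 224.9] z [ 0.001  0.002 -1.   ] yaw 3.22 F [ 0.4 -0.   0.4] open 85.6 gf 0.0
rows shift [ 0.214  0.998 -0.06 ]
```

View pics/placed.png

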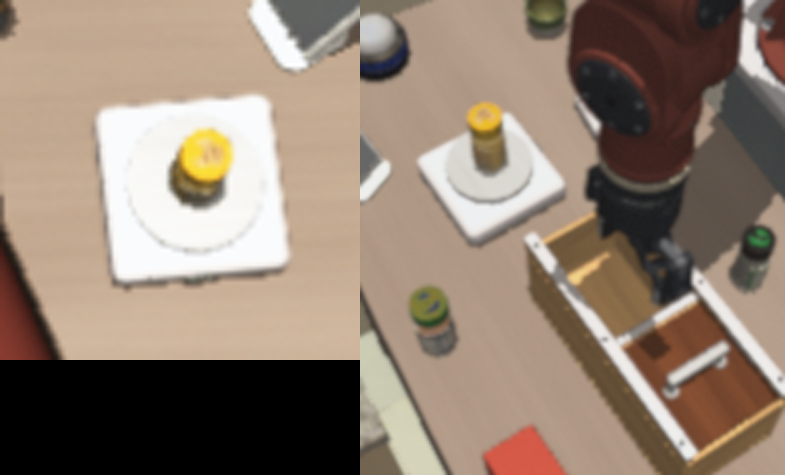

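The jar stands upright on the pan, with the cap at (207,152) and the pan at (195,183) in the top crop. I check the centring, then go to the bar.

```bash
python3 - <<'E'
from h import *
ct,cs=read_camera('top'),read_camera('side')
T=(np.float64([(207,152),(195,183)])+.5)/4-.5+[290,160]
S=(np.float64([(485-360,115),(490-360,168)])+.5)/2.5-.5+[200,110]
print(tri(ct,cs,T,S),plane(ct,T[:1],154),plane(ct,T[1:],54))
E
python3 -m inch '0.06 0.28 0 0 0 0; 0.13 0.58 0 0 0 0; 0.18 0.82 0 0 0 0; 0.21 0.95 0 0 0 0; 0.212 0.985 0 0 0 0; 0.212 0.985 0 0 0 0; 0.212 0.985 0 0 0 0' >/dev/null
python3 st.py 521 367 131
```

```text
[[564.28666945 -31.90794458 160.57948045]
 [565.26141509 -36.73575891  43.47532609]] [[565.99929612 -32.99989226 154.        ]] [[563.40943963 -35.6943289   54.        ]]
19.45 [523.1 360.  224.4] z [ 0.    -0.001 -1.   ] yaw 2.9 F [-0.3 -0.4 -0.3] open 85.4 gf 0.0
rows shift [0.017 0.072 0.934]
```

```bash
python3 -m inch '0.017 0.072 0.1 0 0 0; 0.017 0.072 0.3 0 0 0; 0.017 0.072 0.5 0 0 0; 0.017 0.072 0.68 0 0 0; 0.017 0.072 0.82 0 0 0; 0.017 0.072 0.9 0 0 0; 0.017 0.072 0.93 0 0 0; 0.017 0.072 0.93 0 0 0'
python3 -m inch '0 0 0 0 0 0; 0 0 0 0 0 0; 0 0 0 0 0 0; 0 0 0 0 0 0; 0 0 0 0 0 0; 0 0 0 0 0 0; 0 0 0 0 0 0; 0 0 0 0 0 0' -1 40
python3 st.py
```

```text
t: 20.12
ee_pos: [520.3, 367.9, 130.6]
tcp_rot: [-0.001, -0.025, 1.0, -0.0]
ft_force: [0.4, -0.4, 0.3]
opening: 85.3
gripper_force: 0.0
t: 20.78
ee_pos: [520.7, 366.5, 131.7]
tcp_rot: [0.0, -0.025, 1.0, -0.002]
ft_force: [-0.5, -8.5, 5.3]
opening: 11.3
gripper_force: 40.8
20.78 [520.7 366.5 131.7] z [ 0.001 -0.004 -1.   ] yaw 2.89 F [-0.5 -8.5  5.3] open 11.3 gf 40.8
```

Gripped. Lift 14 mm and slide back 160 mm.

```bash
python3 -m inch '0 -0.02 -0.03 0 0 0; 0 -0.02 -0.06 0 0 0; 0 -0.02 -0.09 0 0 0; 0 -0.02 -0.12 0 0 0; 0 -0.02 -0.145 0 0 0; 0 -0.02 -0.145 0 0 0'
python3 -m inch '0 -0.05 0 0 0 0; 0 -0.15 0 0 0 0; 0 -0.27 0 0 0 0; 0 -0.4 0 0 0 0; 0 -0.53 0 0 0 0; 0 -0.66 0 0 0 0; 0 -0.76 0 0 0 0; 0 -0.8 0 0 0 0'
python3 st.py 529 208.6 145
```

```text
t: 21.28
ee_pos: [520.6, 366.4, 146.4]
tcp_rot: [0.0, -0.026, 1.0, -0.0]
ft_force: [1.4, -2.8, -2.4]
opening: 11.5
gripper_force: 39.9
t: 21.95
ee_pos: [524.6, 284.5, 145.8]
tcp_rot: [-0.0, -0.025, 1.0, -0.0]
ft_force: [0.3, 0.5, -2.6]
opening: 11.2
gripper_force: 39.9
21.95 [524.6 284.5 145.8] z [-0. -0. -1.] yaw 2.87 F [ 0.3  0.5 -2.6] open 11.2 gf 39.9
rows shift [-0.006 -0.76   0.009]
```

```bash
python3 -m inch '0 -0.08 0 0 0 0; 0 -0.2 0 0 0 0; 0 -0.33 0 0 0 0; 0 -0.46 0 0 0 0; 0 -0.57 0 0 0 0; 0 -0.66 0 0 0 0; 0 -0.71 0 0 0 0; 0 -0.74 0 0 0 0'
python3 -m inch '0 -0.01 0 0 0 0; 0 -0.02 0 0 0 0; 0 -0.02 0 0 0 0'
python3 st.py
```

```text
t: 22.62
ee_pos: [528.3, 211.7, 145.8]
tcp_rot: [-0.0, -0.025, 1.0, -0.0]
ft_force: [-1.2, 0.7, -2.4]
opening: 10.9
gripper_force: 39.9
t: 22.87
ee_pos: [528.3, 210.7, 145.7]
tcp_rot: [-0.0, -0.026, 1.0, -0.0]
ft_force: [-2.4, -0.8, -3.0]
opening: 11.2
gripper_force: 39.9
22.87 [528.3 210.7 145.7] z [-0. -0. -1.] yaw 2.97 F [-2.4 -0.8 -3. ] open 11.2 gf 39.9
```

```bash
python3 -m inch '0 -0.01 0 0 0 0; 0 -0.02 0 0 0 0; 0 -0.02 0 0 0 0; 0 -0.02 0 0 0 0'; python3 -m inch '0 -0.01 0 0 0 0; 0 -0.02 0 0 0 0; 0 -0.02 0 0 0 0; 0 -0.02 0 0 0 0'
```

```text
t: 23.2
ee_pos: [528.5, 208.7, 145.7]
tcp_rot: [-0.0, -0.026, 1.0, -0.0]
ft_force: [-2.3, 0.2, -2.8]
opening: 11.0
gripper_force: 39.9
t: 23.53
ee_pos: [528.6, 206.5, 145.7]
tcp_rot: [-0.0, -0.026, 1.0, -0.0]
ft_force: [-2.3, -0.1, -1.6]
opening: 11.0
gripper_force: 39.9
```

```bash
python3 -m inch '0 -0.01 0 0 0 0; 0 -0.02 0 0 0 0; 0 -0.02 0 0 0 0; 0 -0.02 0 0 0 0';python3 st.py
```

```text
t: 23.87
ee_pos: [528.7, 206.1, 145.9]
tcp_rot: [-0.0, -0.026, 1.0, 0.002]
ft_force: [-4.0, 7.7, -2.1]
opening: 11.3
gripper_force: 40.1
23.87 [528.7 206.1 145.9] z [-0.     0.003 -1.   ] yaw 3.01 F [-4.   7.7 -2.1] open 11.3 gf 40.1
```

At the stop; relax 1.5 mm, lower, release and retreat.

```bash
python3 -m inch '0.01 0.015 0 0 0 0; 0.01 0.015 0.04 0 0 0; 0.01 0.015 0.08 0 0 0; 0.01 0.015 0.11 0 0 0; 0.01 0.015 0.14 0 0 0; 0.01 0.015 0.14 0 0 0'
python3 -m inch '0 0 0 0 0 0; 0 0 0 0 0 0; 0 0 0 0 0 0; 0 0 0 0 0 0; 0 0 0 0 0 0; 0 0 0 0 0 0' 1
python3 -m inch '0 0 -0.12 0 0 0; 0 0 -0.35 0 0 0; 0 0 -0.65 0 0 0; 0 0 -0.98 0 0 0; 0 0 -1 0 0 0'
python3 -m inch '0.3 0.3 0 0 0 0; 0.6 0.6 0 0 0 0; 0.9 0.9 0 0 0 0'
python3 -m inch '0.3 0.3 0 0 0 0; 0.6 0.6 0 0 0 0; 0.9 0.9 0 0 0 0; 0.9 0.9 0 0 0 0; 0.9 0.9 0 0 0 0; 0.9 0.9 0 0 0 0'
python3 - <<'E'
from h import *
t=read_camera('top')['img'][160:295,180:380,::-1];s=read_camera('side')['img'][110:310,200:380,::-1]
a=cv2.resize(t,None,fx=2.2,fy=2.2,interpolation=2);b=cv2.resize(s,None,fx=1.95,fy=1.95,interpolation=2)
h=max(a.shape[0],b.shape[0]);pad=lambda i:cv2.copyMakeBorder(i,0,h-i.shape[0],0,0,0)
cv2.imwrite('pics/end.png',np.hstack([pad(a),pad(b)]))
E
```

```text
t: 24.37
ee_pos: [528.4, 206.3, 131.7]
tcp_rot: [0.0, -0.026, 1.0, 0.0]
ft_force: [1.1, 3.5, -2.3]
opening: 11.0
gripper_force: 40.1
t: 24.87
ee_pos: [527.9, 206.0, 131.8]
tcp_rot: [0.0, -0.026, 1.0, -0.0]
ft_force: [-0.2, -0.0, -0.4]
opening: 82.1
gripper_force: 0.0
t: 25.28
ee_pos: [530.3, 206.7, 237.6]
tcp_rot: [0.004, -0.026, 1.0, 0.001]
ft_force: [0.8, 1.0, 0.3]
opening: 85.5
gripper_force: 0.0
t: 25.53
ee_pos: [434.2, 290.2, 231.8]
tcp_rot: [0.0, -0.025, 1.0, 0.0]
ft_force: [0.5, 0.6, 0.1]
opening: 85.3
gripper_force: 0.0
t: 26.03
ee_pos: [340.5, 375.1, 231.8]
tcp_rot: [0.0, -0.026, 1.0, -0.0]
ft_force: [-0.4, -0.6, 0.5]
opening: 85.7
gripper_force: 0.0
```

View pics/end.png

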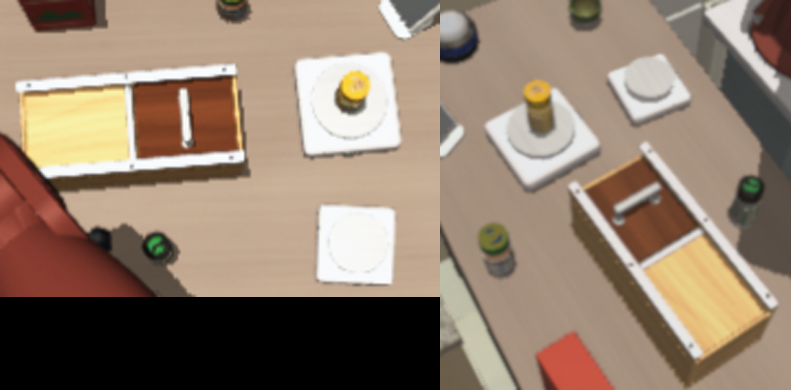

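The shutter is shut and flat, the jar stands upright on the large scale, and the other items are where they were.

```bash
python3 -c "
from station import *
print(job_done())"
```

```text
the job is handed in; nothing more can be done
None
```

I handed the job in at about 26 s: the jar stands upright on the larger scale's pan, about 3–4 mm off centre by camera, and the shutter is shut flat behind the ridge with nothing else visibly disturbed.

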